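# Open the control box and hold the dead-man lever level

### The arm

A 6-joint arm with a two-finger parallel gripper is mounted at the origin on a cart in front of the work surface, level with it; the furniture and walls round the work are solid. World frame = base frame: x ahead of the robot, y to its left, z up, the work surface at z = 0. Lengths are in mm, angles in rad, forces in N, time in s.
With the tool pointing down it reaches from about 350 to 875 mm from the base axis. Payload 4.2 kg.
Tool frame: the origin (TCP) lies at the very end of the fingers, on their centre line; the grasp point (between the pads) lies 19 mm behind it; z points along the fingers, y is the line along which they close (so a half turn about z gives the same grasp; the last joint's range is limited). The gripper opens to 85 mm and grips with 20 to 120 N. Pads are 22 mm wide; open, the fingers measure 114 mm over their backs; the gripper's body (76 mm by 85 mm) begins 54 mm behind the grasp point. The pads swing forward as they close: fully open they stand 13 mm farther back than shut.
Start: joints at [1.546, 0.385, 0.008, 0, -1.194, -0.259], TCP at [174.971, 599.987, 231.312] pointing down, gripper open.
Joint ranges: [-3.14, 3.14], [-1.21, 2.06], [-1.07, 1.41], [-3.16, 2.05], [-2.99, -0.16], [-3.1, 3.1]. Speed limits (rad/s): [2.79, 2.79, 3.14, 3.14, 3.14, 3.14].

### API

Orientations are given as a unit quaternion [x, y, z, w].
In Python, from bench import arm, optics gives the robot as it stands. The module is installed in compiled form; this text tells all that it offers.
- The arm moves only by the tool step_arm, never from a script. Its argument "motion" is a list of rows, each an object with "dr": the turn, a rotation vector about the tool's x, y, z in units of 8 degrees (1.0 is 8 degrees), a list of three; "slide": the shift along the tool's x, y, z in mm, a list of three; "jaw": the finger opening in mm, from 0 to 85.4. A call has exactly 8 rows; each row is the pose to reach, as a shift and turn from the pose commanded when the call began, along the tool's axes at that moment; what a row does not reach only later rows make up. A row lasts 1/8 s, in which the tool goes at most 62.5 mm and 10.7 degrees, less where a joint would pass 70% of its speed; a pose out of reach is approached as far as the arm can. A call with a gripper value outside its range is refused whole. The fingers move at their own pace and stop on an object; the grip force is fixed at half the most. Time passes only in rows, so rows that repeat a pose let the fingers close, or fill a call up. It gives the time, the measured TCP pose, the force, the opening and the grip force at its end, in the units of the state.
- arm.read_state(): the state, without advancing time (a new reading comes with each control period).
- optics.get_image(name): name is "scene" or "top" or "wrist"; returns the picture (400x640x3 uint8, blue, green, red); there is no depth.
- optics.camera_info(name): a dict with "camera_matrix" (3x3 intrinsics, pixels), "view" (4x4, takes a point from world to camera coordinates); the wrist camera has in their place "T_tool_cam" (4x4, takes a point from camera to tool coordinates, whose origin is the TCP and whose axes are the flange's). Camera axes: x right, y up, looking along -z (the intrinsics and any distortion apply to the point x, -y, -z); pixel columns grow to the right and rows downward; lengths in mm; the calibration is good to about 2 mm. A picture is of the moment at which its call begins: read the wrist's pose just before it. camera_info takes no time and is no camera call.
- arm.job_done(): hands the job in; it is judged then, once.
The state is a dict: "clock": time; "joints": joint angles; "joint_vel": joint speeds; "joint_efforts": joint torques, N m; "position": TCP position; "ee_rot": TCP orientation; "contact_force": force on the tool from outside, world axes, zero at the start; "wrist_torque": the same for the moment, N m; "gripper_width": finger opening in mm; "grasp_force": force on a finger pad.
Only numpy, scipy, OpenCV 4.12 (cv2) and the standard library are available. Lean on these libraries where they do the work, as an engineer would, in place of code of your own. Each camera call takes 0.05 s, during which the arm holds its last target. There are 200 camera calls.

### The job

Swing the lid of the grey control box open until it rests back on its stop. Then press the dead-man lever with the flat square pad (not the one with the ball knob) down with the fingers until it lies level, never to its bottom stop; keep it level for two seconds and finish the job still holding it level. Leave the ball-knob lever and the things round the box where they are.

Things in the scene. Friction and masses are not known exactly. Their poses are not given: they have to be found in the camera images.
- control_box: grey sheet-steel control box fixed to the bench, 150 deep (x) by 190 wide (y), open base 30 high with 4 walls; with the shut lid 82 high. Origin: centre of the underside; its own x axis points from the front (handle side, towards the robot) to the hinge side, z up. The two levers stand in it side by side, 46 either side of its middle (which is left varies).
- box_lid (a joint): lid hinge angle, rad: 0 = shut, 1.75 = wide open, leaning back a little past upright on its stop. It may start slightly ajar. The hinge is stiff enough that the lid stays where it is left; about 3 N at the handle moves it.
- lid_hinge (a point): middle of the lid's hinge line, at the far rim of the base, 30 above the bench; the line runs along the box's y axis
- lid_handle (a point): centre of the lid's handle: a round steel bar of diameter 10, 100 long, parallel to the hinge (along the box's y axis), held by a leg at each end 40 in front of the lid's front face (35 clear between bar and face). With the lid shut the bar's centre is 54 above the bench. It lies 190 from the hinge line in the lid's own plane and 24 above it, and turns with the lid. The lid is a hollow shell 52 deep of 3 sheet.
- pad_lever (a joint): the dead-man lever, black flat square pad on a flat steel arm. Joint value 0 = released: the lever slopes up by 0.30 rad from its pivot toward the front of the box; it grows as the lever is pressed down: 0.30 = level (horizontal), 0.55 = bottom stop. A spring pushes it back up: at the press point it takes about 3.6 N to start and 7 N at level, 10 N at the bottom. It springs back up when let go.
- pad_lever_press (a point): middle of the top face of the flat pad (pad 40 along the lever, 36 wide, 10 thick), 90 along the lever from its pivot and 5 above its centre line; moves with the lever. With the lever level it is 49 above the bench.
- pad_lever_pivot (a point): middle of the pad lever's pivot pin, fixed, 44 above the bench; the lever runs from here toward the front of the box
- ball_lever (a joint): the other lever, a round steel rod with a black ball knob of diameter 22: to be left up. Joint value 0 = released: the lever slopes up by 0.30 rad from its pivot toward the front of the box; it grows as the lever is pressed down: 0.30 = level (horizontal), 0.55 = bottom stop. A spring pushes it back up: at the press point it takes about 3.6 N to start and 7 N at level, 10 N at the bottom. It springs back up when let go.
- ball_lever_press (a point): top of the ball knob, 94 along that lever from its pivot; moves with the lever
- side_cutters: bystander: red-handled side cutters, 60x119x21, lying left of the box; origin centre of underside
- heatshrink_pack: bystander: flat black pack of tubes, 48x90x4, lying right of the box; origin centre of underside
- tape_measure: bystander: yellow tape measure, 36x74x62, right of and behind the box; origin centre of underside
- parts_jar: bystander: white jar with a blue cap, 53 across, 72 high, behind and right of the box; origin centre of underside

How it is judged:
By the outcome, as a careful person would: the job done as asked, in the order asked, and still so for the second after the job is handed in, while the arm keeps its last pose, push and grip.
It also fails if it takes over 45 s, if anything falls off the work surface, if the arm or the gripper's body presses on something with over 40 N, if the wrist force passes 120 N, or if a joint passes its speed limit or range.

## Working session

There is one attempt and no reset: what is moved stays moved. The work goes in short steps, Python scripts to look and compute and a tool call to move; the robot and the scene stay as the last step left them, time stands still between calls to the robot, and variables do not carry over. Pictures are saved under pics/ and viewed, at most 10 in all, crops included, and the job is handed in when it is done.

Besides the shell and the picture viewer there is one more tool, called after "Emit:" as name([rows], argument=value, ...), one row to a line, values as JSON. step_arm: Moves the arm, as the interface text tells. Its arguments: {"type":"object","properties":{"motion":{"type":"array","items":{"type":"object","properties":{"dr":{"type":"array","items":{"type":"number"}},"slide":{"type":"array","items":{"type":"number"}},"jaw":{"type":"number"}}}}},"required":["motion"]}

```bash
mkdir -p pics
python3 - <<'E'
from bench import arm, optics
import cv2,numpy as np
s=arm.read_state();print(s)
for n in("scene","top"):
    im=optics.get_image(n);cv2.imwrite(f"pics/{n}0.png",im)
    print(n,optics.camera_info(n))
print(optics.camera_info("wrist"))
E
```

```text
{'clock': 0.0, 'joints': array([ 1.54561678e+00,  3.85550482e-01,  6.62544262e-03, -5.10817532e-04,
       -1.19400339e+00, -2.58619941e-01]), 'joint_vel': array([-0.00103368, -0.00118723, -0.00108198, -0.00114793,  0.00202089,
       -0.00108551]), 'joint_efforts': array([-4.81781590e-04, -3.92284262e+01,  1.88403994e+01,  4.18609992e+00,
       -4.56395719e-03,  3.55953581e-06]), 'position': array([174.80612567, 599.44426258, 230.22335074]), 'ee_rot': array([ 9.89935193e-01, -1.41517213e-01, -1.11629046e-04,  1.08644090e-03]), 'contact_force': array([-0.17239457,  0.5086086 , -0.06126042]), 'wrist_torque': array([0.0581429 , 0.04182749, 0.01035266]), 'grasp_force': 0.0, 'gripper_width': 85.82484273243823}
scene {'camera_matrix': array([[511.36326579,   0.        , 313.29391587],
       [  0.        , 511.36326579, 196.9185857 ],
       [  0.        ,   0.        ,   1.        ]]), 'view': array([[ 7.85278834e-01, -6.19141725e-01, -8.22724607e-04,
        -2.94374464e+02],
       [ 2.91412240e-01,  3.68435133e-01,  8.82799218e-01,
        -3.11586362e+02],
       [-5.46274710e-01, -
[... 501 characters left out ...]
       [-8.27545743e-02, -4.56844029e-04,  9.96569853e-01,
        -9.17816106e+02],
       [ 0.00000000e+00,  0.00000000e+00,  0.00000000e+00,
         1.00000000e+00]])}
{'camera_matrix': array([[341.13282138,   0.        , 320.3418057 ],
       [  0.        , 341.13282138, 197.26626732],
       [  0.        ,   0.        ,   1.        ]]), 'T_tool_cam': array([[-4.73491302e-04,  9.63625368e-01,  2.67256294e-01,
         6.71594500e+01],
       [ 9.99999877e-01,  4.17456966e-04,  2.66482485e-04,
         2.62366178e-01],
       [ 1.45221281e-04,  2.67256387e-01, -9.63625447e-01,
        -1.41566994e+02],
       [ 0.00000000e+00,  0.00000000e+00,  0.00000000e+00,
         1.00000000e+00]])}
```

View pics/scene0.png

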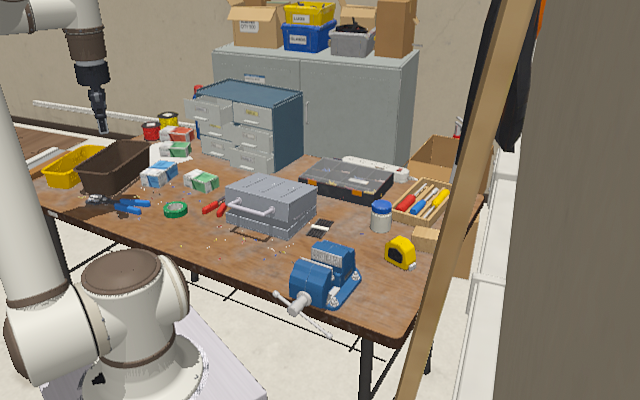

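View pics/top0.png

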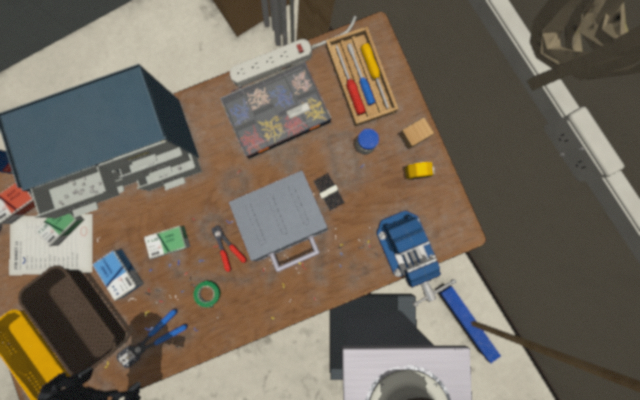

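The scene shows the grey box near (270,203), with the handle at its front left and the vise to its right. In the top view the lid's corners are at about (230,206), (303,173), (327,224) and (250,260), and the handle bar is at about (297,255).

```bash
cat > h.py <<'E'
from bench import arm, optics
import cv2,numpy as np
from scipy.spatial.transform import Rotation as R
def cam(n,s=None):
    c=optics.camera_info(n);K=c["camera_matrix"]
    if n=="wrist":
        T=np.eye(4);T[:3,:3]=R.from_quat(s["ee_rot"]).as_matrix();T[:3,3]=s["position"]
        return K,np.linalg.inv(T@c["T_tool_cam"])
    return K,c["view"]
def ray(c,uv):
    K,V=c;d=np.linalg.inv(K)@[uv[0],uv[1],1];d=V[:3,:3].T@(d*[1,-1,-1]);return -V[:3,:3].T@V[:3,3],d
def onz(c,uv,z):
    o,d=ray(c,uv);return o+d*(z-o[2])/d[2]
def proj(c,p):
    K,V=c;q=V[:3,:3]@np.asarray(p,float)+V[:3,3];q=K@(q*[1,-1,-1]);return q[:2]/q[2]
E
python3 - <<'E'
from h import *
im=cv2.imread("pics/top0.png");hsv=cv2.cvtColor(im,cv2.COLOR_BGR2HSV)
m=((hsv[...,1]<50)&(hsv[...,2]>90)).astype(np.uint8)*255
m[:160]=0;m[275:]=0;m[:,:215]=0;m[:,335:]=0
m=cv2.morphologyEx(m,cv2.MORPH_OPEN,np.ones((7,7)))
c=max(cv2.findContours(m,0,2)[0],key=cv2.contourArea)
b=cv2.boxPoints(cv2.minAreaRect(c));print(b)
C=cam("top")
P=np.array([onz(C,q,82) for q in b]);print(P.round(1),P.mean(0));print(np.diff(P,axis=0),[np.linalg.norm(x) for x in np.diff(P,axis=0)])
for q in [(275,268),(317,250)]: print(onz(C,q,54))
cv2.imwrite("pics/crop1.png",cv2.resize(im[160:285,205:345],None,fx=4,fy=4,interpolation=2))
s=cv2.imread("pics/scene0.png");cv2.imwrite("pics/crop2.png",cv2.resize(s[160:250,190:340],None,fx=5,fy=5,interpolation=2))
E
```

```text
[[225.45657 202.44342]
 [302.51138 169.00452]
 [329.76273 231.80109]
 [252.70792 265.24   ]]
[[513.9 437.5  82. ]
 [592.5 255.   82. ]
 [443.1 191.4  82. ]
 [366.7 371.8  82. ]] [479.05940233 313.91890756  82.        ]
[[  78.54172268 -182.54415599    0.        ]
 [-149.36901314  -63.56779555    0.        ]
 [ -76.38270776  180.46184076    0.        ]] [np.float64(198.72385636734728), np.float64(162.33288859066698), np.float64(195.9612053844496)]
[356.88586943 323.19605552  54.        ]
[399.11054726 221.88505544  54.        ]
```

View pics/crop2.png

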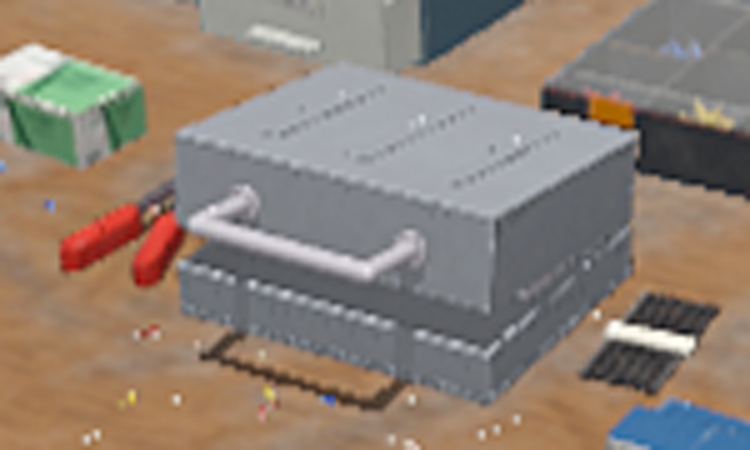

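The crop shows the lid slightly ajar, with the handle bar running from scene px (229,204) to (264,214). Box yaw is about 23°. I'll go above the handle and look from close by.

```bash
cat >> h.py <<'E'
def down(yaw): # tool z down, tool y at heading yaw(deg)
    a=np.radians(yaw);y=np.array([np.cos(a),np.sin(a),0]);z=np.array([0,0,-1.]);return R.from_matrix(np.c_[np.cross(y,z),y,z])
def goto(p,rot=None,s=None,cmdp=None):
    s=s or arm.read_state();r0=R.from_quat(s["ee_rot"]);p0=s["position"] if cmdp is None else cmdp
    sl=r0.inv().apply(np.asarray(p,float)-p0);d=(r0.inv()*rot).as_rotvec(degrees=True)/8 if rot is not None else 0
    return np.round(sl,1),np.round(d,2)
E
python3 - <<'E'
from h import *
print(goto([375,272,200],down(23.1-180)))
E
```

```text
(array([283.9, 258.3,  30.9]), array([ 0.01, -0.01,  6.33]))
```

Emit:
step_arm([
  {"dr": [0,0,0.9],"slide": [40,37,4],"jaw": 50},
  {"dr": [0,0,1.8],"slide": [80,74,8],"jaw": 50},
  {"dr": [0,0,2.7],"slide": [120,110,12],"jaw": 50},
  {"dr": [0,0,3.6],"slide": [160,147,16],"jaw": 50},
  {"dr": [0,0,4.5],"slide": [200,184,20],"jaw": 50},
  {"dr": [0,0,5.4],"slide": [243,221,25],"jaw": 50},
  {"dr": [0,0,6.3],"slide": [284,258,31],"jaw": 50},
  {"dr": [0,0,6.3],"slide": [284,258,31],"jaw": 50},
])

```text
clock: 1.1
position: [375.9, 269.5, 199.5]
ee_rot: [0.834, -0.552, -0.0, 0.001]
contact_force: [-0.6, 0.2, 0.5]
gripper_width: 50.0
grasp_force: 0.0
```

Run:
```python
from h import *
s=arm.read_state();im=optics.get_image("wrist");cv2.imwrite("pics/w1.png",im)
print(s["clock"],s["position"],s["ee_rot"],s["joints"],s["gripper_width"])
```

```text
1.1 [375.94966619 269.48110392 199.54447798] [ 8.33920000e-01 -5.51884058e-01 -1.64748292e-04  1.18032606e-03] [ 9.74447282e-01  1.36357844e-01 -4.20595811e-01 -3.55000151e-04
 -1.01620705e+00 -5.72708258e-01] 49.974244884380866
```

View pics/w1.png

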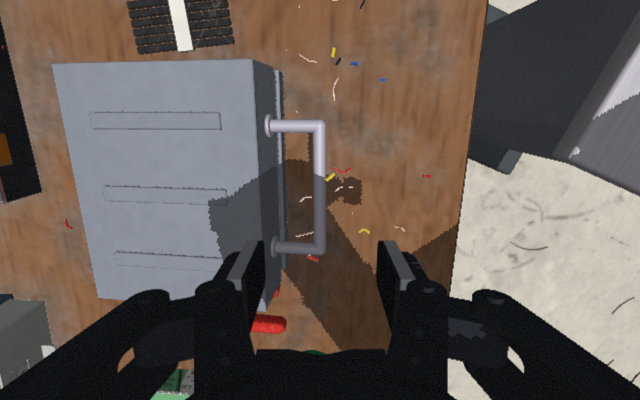

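The wrist view shows the bar from (320,126) to (320,248), beyond the open jaws, with the rear lid edge from (53,65) to (98,296).

Run:
```python
from h import *
s=arm.read_state();W=cam("wrist",s);S=cam("scene");T=cam("top")
def tri(a,b):
    (o1,d1),(o2,d2)=a,b;A=np.c_[d1,-d2];t=np.linalg.lstsq(A,o2-o1,rcond=None)[0];p,q=o1+d1*t[0],o2+d2*t[1];return (p+q)/2,np.linalg.norm(p-q)
R_,e1=tri(ray(W,(320,126)),ray(S,(264,214.4)));L_,e2=tri(ray(W,(320,248)),ray(S,(229,204.4)))
print(R_,e1,L_,e2);m=(R_+L_)/2;d=L_-R_;print(m,np.linalg.norm(d[:2]),np.degrees(np.arctan2(-d[0],d[1])))
for z in(54,60,66):
    a,b=onz(W,(320,126),z),onz(W,(320,248),z);print(z,a,b,np.linalg.norm(a-b),np.degrees(np.arctan2(*(b-a)[[0,1]]*[-1,1])))
# rear lid corners
r,l=onz(W,(53,65),82),onz(W,(98,296),82);print(r,l,np.linalg.norm(r-l))
f,g=onz(W,(252,60),86),onz(W,(268,305),86);print(f,g,np.linalg.norm(f-g))
```

```text
[397.54284252 222.98556424  81.37479456] 5.1100048315190465 [357.26658466 314.19632601  83.13353058] 0.8334106790182992
[377.40471359 268.59094513  82.25416257] 99.7074721828801 23.824983927770987
54 [394.71244075 226.01482964  54.        ] [351.85152178 326.38881833  54.        ] 109.14209078313696 23.123073976126093
60 [394.86654696 225.66251575  60.        ] [352.90004644 323.94190756  60.        ] 106.86452180815898 23.123073976126125
66 [395.02065317 225.31020185  66.        ] [353.9485711  321.49499678  66.        ] 104.586952833181 23.1230739761261
[587.0007385 259.8803587  82.       ] [514.28472945 430.56487427  82.        ] 185.5284933047638
[457.02631866 201.18892873  86.        ] [377.5435787  379.00227215  86.        ] 194.76932779240886
```

Emit:
step_arm([
  {"dr": [0,0,0],"slide": [1,-1,10],"jaw": 30},
  {"dr": [0,0,0],"slide": [1,-1,30],"jaw": 30},
  {"dr": [0,0,0],"slide": [1,-1,50],"jaw": 30},
  {"dr": [0,0,0],"slide": [1,-1,70],"jaw": 30},
  {"dr": [0,0,0],"slide": [1,-1,90],"jaw": 30},
  {"dr": [0,0,0],"slide": [1,-1,110],"jaw": 30},
  {"dr": [0,0,0],"slide": [1,-1,110],"jaw": 30},
  {"dr": [0,0,0],"slide": [1,-1,110],"jaw": 30},
])

```text
clock: 2.15
position: [376.7, 273.3, 90.6]
ee_rot: [0.836, -0.549, 0.0, -0.0]
contact_force: [-0.5, -0.1, -0.0]
gripper_width: 29.6
grasp_force: 0.0
```

Run:
```python
from h import *
s=arm.read_state();im=optics.get_image("wrist");cv2.imwrite("pics/w2.png",im)
print(s["clock"],s["position"],s["ee_rot"],s["gripper_width"])
cv2.imwrite("pics/s2.png",cv2.resize(optics.get_image("scene")[140:260,180:340],None,fx=5,fy=5))
W=cam("wrist",s);t=R.from_quat(s["ee_rot"])
for z in(-19,0): print(proj(W,s["position"]+t.apply([0,0,z])))
```

```text
2.15 [376.67471094 273.25013226  90.62972672] [ 8.36016704e-01 -5.48703888e-01  1.21253707e-04 -3.15671867e-04] 29.612690574364105
[319.35237749 278.13300061]
[319.44212532 257.33885046]
```

View pics/w2.png

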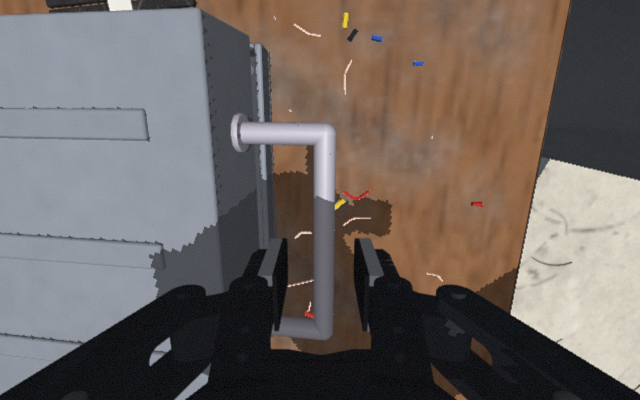

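View pics/s2.png

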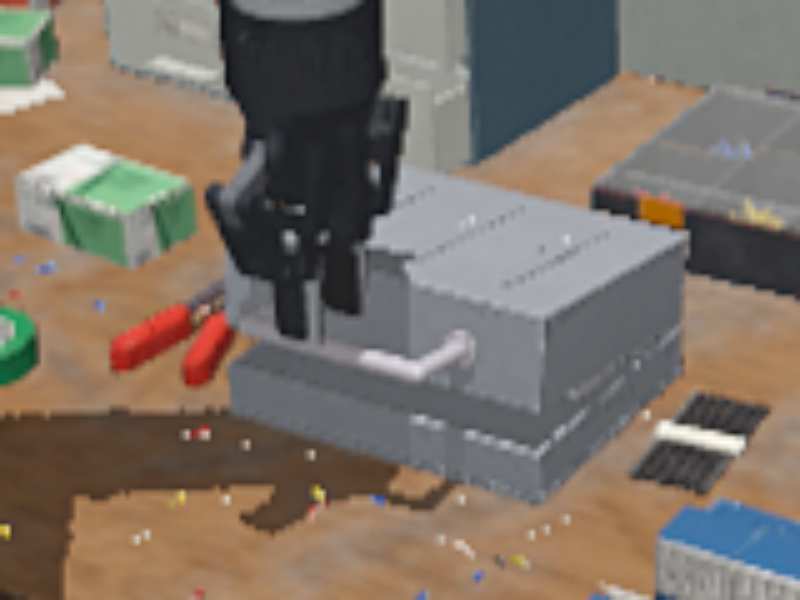

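In the wrist view the bar runs from (325,133) to (325,328) between the fingers. In the scene crop the lid is still ajar and untouched.

Run:
```python
from h import *
s=arm.read_state();W=cam("wrist",s)
s1=dict(position=np.array([375.95,269.48,199.54]),ee_rot=[.83392,-.551884,-.000165,.00118]);W1=cam("wrist",s1)
for z in(60,66,72,78,84):
    o=[]
    for c,u in((W1,((320,126),(320,248))),(W,((325,133),(325,328)))):
        a,b=onz(c,u[0],z),onz(c,u[1],z);o+=[((a+b)/2).round(1)[:2],np.linalg.norm(a-b).round(1)]
    print(z,o)
```

```text
60 [array([374. , 272.9]), np.float64(106.7), array([372.8, 275.3]), np.float64(113.0)]
66 [array([374.6, 271.5]), np.float64(104.4), array([373.9, 273.1]), np.float64(109.1)]
72 [array([375.2, 270.1]), np.float64(102.1), array([374.9, 270.8]), np.float64(105.2)]
78 [array([375.8, 268.7]), np.float64(99.9), array([376. , 268.6]), np.float64(101.2)]
84 [array([376.4, 267.3]), np.float64(97.6), array([377. , 266.3]), np.float64(97.3)]
```

Emit:
step_arm([
  {"dr": [0,0,0],"slide": [6,2.5,10],"jaw": 30},
  {"dr": [0,0,0],"slide": [6,2.5,20],"jaw": 30},
  {"dr": [0,0,0],"slide": [6,2.5,27],"jaw": 30},
  {"dr": [0,0,0],"slide": [6,2.5,27],"jaw": 5},
  {"dr": [0,0,0],"slide": [6,2.5,27],"jaw": 5},
  {"dr": [0,0,0],"slide": [6,2.5,27],"jaw": 5},
  {"dr": [0,0,0],"slide": [6,2.5,27],"jaw": 5},
  {"dr": [0,0,0],"slide": [6,2.5,27],"jaw": 5},
])

```text
clock: 3.25
position: [378.2, 266.3, 63.4]
ee_rot: [0.836, -0.549, 0.001, -0.001]
contact_force: [7.0, -0.6, -4.3]
gripper_width: 7.6
grasp_force: 58.3
```

Run:
```python
import numpy as np
b0=.277
for c in range(3):
    st=b0+.2*0+ c*8*.0671; f=lambda b:np.array([-191.5*np.cos(b),191.5*np.sin(b)])
    print([tuple((f(st+.0671*k)-f(st)).round(0)) for k in range(1,9)])
```

```text
[(np.float64(4.0), np.float64(12.0)), (np.float64(9.0), np.float64(24.0)), (np.float64(14.0), np.float64(36.0)), (np.float64(20.0), np.float64(47.0)), (np.float64(28.0), np.float64(58.0)), (np.float64(35.0), np.float64(68.0)), (np.float64(44.0), np.float64(78.0)), (np.float64(53.0), np.float64(87.0))]
[(np.float64(10.0), np.float64(9.0)), (np.float64(20.0), np.float64(16.0)), (np.float64(30.0), np.float64(23.0)), (np.float64(42.0), np.float64(30.0)), (np.float64(53.0), np.float64(36.0)), (np.float64(65.0), np.float64(40.0)), (np.float64(77.0), np.float64(44.0)), (np.float64(90.0), np.float64(48.0))]
[(np.float64(13.0), np.float64(2.0)), (np.float64(25.0), np.float64(4.0)), (np.float64(38.0), np.float64(5.0)), (np.float64(51.0), np.float64(4.0)), (np.float64(64.0), np.float64(3.0)), (np.float64(77.0), np.float64(1.0)), (np.float64(89.0), np.float64(-1.0)), (np.float64(101.0), np.float64(-5.0))]
```

Emit:
step_arm([
  {"dr": [0,0,0],"slide": [0,-4,-12],"jaw": 5},
  {"dr": [0,0,0],"slide": [0,-9,-24],"jaw": 5},
  {"dr": [0,0,0],"slide": [0,-14,-36],"jaw": 5},
  {"dr": [0,0,0],"slide": [0,-20,-47],"jaw": 5},
  {"dr": [0,0,0],"slide": [0,-28,-58],"jaw": 5},
  {"dr": [0,0,0],"slide": [0,-35,-68],"jaw": 5},
  {"dr": [0,0,0],"slide": [0,-44,-78],"jaw": 5},
  {"dr": [0,0,0],"slide": [0,-53,-87],"jaw": 5},
])

```text
clock: 4.25
position: [424.3, 285.9, 150.6]
ee_rot: [0.835, -0.55, -0.001, 0.002]
contact_force: [-5.4, -0.5, 1.8]
gripper_width: 7.9
grasp_force: 58.4
```

Emit:
step_arm([
  {"dr": [0,0,0],"slide": [0,-10,-9],"jaw": 5},
  {"dr": [0,0,0],"slide": [0,-20,-16],"jaw": 5},
  {"dr": [0,0,0],"slide": [0,-30,-23],"jaw": 5},
  {"dr": [0,0,0],"slide": [0,-42,-30],"jaw": 5},
  {"dr": [0,0,0],"slide": [0,-53,-36],"jaw": 5},
  {"dr": [0,0,0],"slide": [0,-65,-40],"jaw": 5},
  {"dr": [0,0,0],"slide": [0,-77,-44],"jaw": 5},
  {"dr": [0,0,0],"slide": [0,-90,-48],"jaw": 5},
])

```text
clock: 5.25
position: [508.2, 322.1, 201.5]
ee_rot: [0.836, -0.549, 0.0, 0.0]
contact_force: [-4.7, -2.1, 5.5]
gripper_width: 7.8
grasp_force: 60.7
```

Emit:
step_arm([
  {"dr": [0,0,0],"slide": [0,-13,-2],"jaw": 5},
  {"dr": [0,0,0],"slide": [0,-25,-4],"jaw": 5},
  {"dr": [0,0,0],"slide": [0,-38,-5],"jaw": 5},
  {"dr": [0,0,0],"slide": [0,-51,-4],"jaw": 5},
  {"dr": [0,0,0],"slide": [0,-64,-3],"jaw": 5},
  {"dr": [0,0,0],"slide": [0,-77,-1],"jaw": 5},
  {"dr": [0,0,0],"slide": [0,-89,1],"jaw": 5},
  {"dr": [0,0,0],"slide": [0,-97,4],"jaw": 5},
])

```text
clock: 6.25
position: [599.2, 361.2, 196.6]
ee_rot: [0.836, -0.549, 0.001, -0.002]
contact_force: [0.3, -1.2, 8.0]
gripper_width: 7.8
grasp_force: 63.0
```

Emit:
step_arm([
  {"dr": [0,0,0],"slide": [0,-3,1],"jaw": 5},
  {"dr": [0,0,0],"slide": [0,-6,2],"jaw": 5},
  {"dr": [0,0,0],"slide": [0,-8,3],"jaw": 5},
  {"dr": [0,0,0],"slide": [0,-8,3],"jaw": 5},
  {"dr": [0,0,0],"slide": [0,-8,3],"jaw": 5},
  {"dr": [0,0,0],"slide": [0,-8,3],"jaw": 5},
  {"dr": [0,0,0],"slide": [0,-8,3],"jaw": 5},
  {"dr": [0,0,0],"slide": [0,-8,3],"jaw": 5},
])

```text
clock: 7.25
position: [600.5, 361.8, 196.1]
ee_rot: [0.836, -0.549, -0.001, 0.004]
contact_force: [-18.8, -6.7, 19.9]
gripper_width: 7.7
grasp_force: 64.4
```

Emit:
step_arm([
  {"dr": [0,0,0],"slide": [0,6,-2],"jaw": 5},
  {"dr": [0,0,0],"slide": [0,6,-2],"jaw": 30},
  {"dr": [0,0,0],"slide": [0,6,-2],"jaw": 30},
  {"dr": [0,0,0],"slide": [0,6,-2],"jaw": 30},
  {"dr": [0,0,0],"slide": [0,6,-25],"jaw": 30},
  {"dr": [0,0,0],"slide": [0,6,-50],"jaw": 30},
  {"dr": [0,0,0],"slide": [0,6,-65],"jaw": 30},
  {"dr": [0,0,0],"slide": [0,6,-65],"jaw": 30},
])

```text
clock: 8.25
position: [599.4, 362.0, 257.2]
ee_rot: [0.836, -0.549, 0.0, -0.001]
contact_force: [-0.1, -0.3, -0.4]
gripper_width: 30.5
grasp_force: 0.0
```

Emit:
step_arm([
  {"dr": [0,0,0],"slide": [0,25,0],"jaw": 30},
  {"dr": [0,0,0],"slide": [0,55,0],"jaw": 30},
  {"dr": [0,0,0],"slide": [0,85,0],"jaw": 30},
  {"dr": [0,0,0],"slide": [0,115,0],"jaw": 0},
  {"dr": [0,0,0],"slide": [0,145,10],"jaw": 0},
  {"dr": [0,0,0],"slide": [0,165,30],"jaw": 0},
  {"dr": [0,0,0],"slide": [0,165,40],"jaw": 0},
  {"dr": [0,0,0],"slide": [0,165,40],"jaw": 0},
])

```text
clock: 9.25
position: [447.6, 296.2, 215.2]
ee_rot: [0.836, -0.549, -0.0, 0.001]
contact_force: [0.8, -0.3, 1.1]
gripper_width: 0.2
grasp_force: 0.0
```

Run:
```python
from h import *
s=arm.read_state();im=optics.get_image("wrist");cv2.imwrite("pics/w3.png",im)
print(s["clock"],s["position"],s["ee_rot"],s["gripper_width"],s["contact_force"])
cv2.imwrite("pics/s3.png",cv2.resize(optics.get_image("scene")[100:260,180:340],None,fx=3.6,fy=3.6))
```

```text
9.25 [447.5576608  296.16169466 215.1854859 ] [ 8.35536141e-01 -5.49434464e-01 -5.47616130e-05  1.06035955e-03] 0.19303132005598406 [ 0.84180982 -0.26331914  1.12577316]
```

View pics/w3.png

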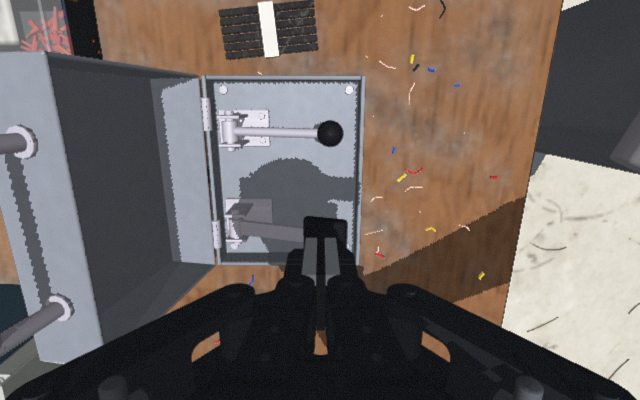

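View pics/s3.png

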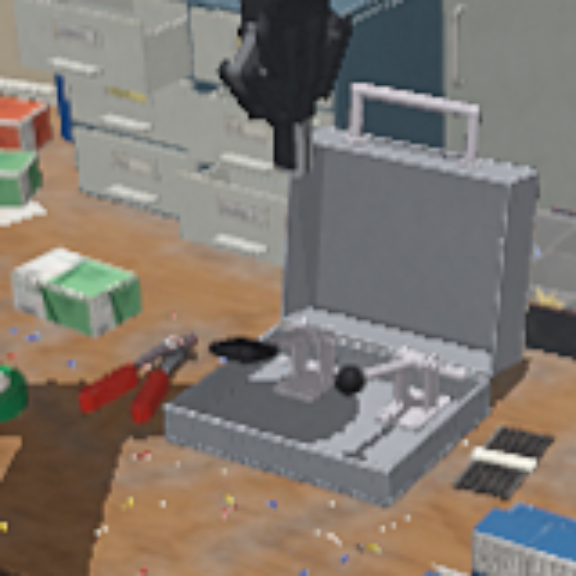

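The lid is fully open, and the scene crop shows the handle on top at the back. The pad lever is the left one, with its pad near wrist (325,235). The ball is at wrist (330,133) and must be left alone.

Run:
```python
from h import *
s=arm.read_state();W=cam("wrist",s);S=cam("scene")
a=np.radians(23.4);u=np.array([np.cos(a),np.sin(a),0]);v=np.array([-u[1],u[0],0]);c=np.array([547.2,339.6,0])-75*u
loc=lambda p:(np.dot(p-c,u).round(1),np.dot(p-c,v).round(1))
for n,C,q,z in(("ball",W,(330,133),71.8),("padcol",W,(325,235),75),("pad back edge corner",W,(304,218),70),("pad front corner",W,(347,220),81),("pad scene",S,(248,197.2),75),("ball scene",S,(277,205.5),71.8),
  ("base fr",W,(363,78),30),("base fl",W,(360,264),30),("base br",W,(205,77),30)):
    p=onz(C,q,z);print(n,p.round(1),loc(p))
for x in(-52,-48,-44): print((c+x*u+46*v).round(1))
```

```text
ball [457.7 253.6  71.8] (np.float64(-41.3), np.float64(-43.4))
padcol [426.1 336.9  75. ] (np.float64(-37.3), np.float64(45.6))
pad back edge corner [448.8 331.2  70. ] (np.float64(-18.6), np.float64(31.4))
pad front corner [415.2 314.6  81. ] (np.float64(-56.0), np.float64(29.5))
pad scene [422.  330.3  75. ] (np.float64(-43.6), np.float64(41.2))
ball scene [458.5 252.7  71.8] (np.float64(-40.9), np.float64(-44.5))
base fr [447.6 199.4  30. ] (np.float64(-72.1), np.float64(-89.1))
base fl [371.4 368.6  30. ] (np.float64(-74.9), np.float64(96.4))
base br [579.8 255.4  30. ] (np.float64(71.4), np.float64(-90.2))
[412.4 331.4   0. ]
[416. 333.   0.]
[419.7 334.6   0. ]
```

Emit:
step_arm([
  {"dr": [0,0,0],"slide": [-15,3,0],"jaw": 0},
  {"dr": [0,0,0],"slide": [-35,6,0],"jaw": 0},
  {"dr": [0,0,0],"slide": [-48,7.5,20],"jaw": 0},
  {"dr": [0,0,0],"slide": [-48,7.5,50],"jaw": 0},
  {"dr": [0,0,0],"slide": [-48,7.5,80],"jaw": 0},
  {"dr": [0,0,0],"slide": [-48,7.5,105],"jaw": 0},
  {"dr": [0,0,0],"slide": [-48,7.5,120],"jaw": 0},
  {"dr": [0,0,0],"slide": [-48,7.5,120],"jaw": 0},
])

```text
clock: 10.35
position: [421.0, 337.7, 95.6]
ee_rot: [0.836, -0.549, 0.0, 0.001]
contact_force: [0.4, -0.0, 0.6]
gripper_width: 0.1
grasp_force: 0.0
```

Run:
```python
from h import *
s=arm.read_state();im=optics.get_image("wrist");W=cam("wrist",s)
print(s["clock"],s["position"],s["gripper_width"],s["contact_force"],proj(W,s["position"]),proj(W,s["position"]-[0,0,20]))
a=cv2.resize(im[120:400,180:460],None,fx=2,fy=2);b=cv2.resize(optics.get_image("scene")[150:230,200:300],None,fx=6,fy=6)[:,:240*2]
o=np.zeros((560,800,3),np.uint8);o[:,:560]=a;b=cv2.resize(b,(240,240));o[:240,560:]=b
cv2.imwrite("pics/c4.png",o)
```

```text
10.35 [421.02629137 337.67102065  95.58164734] 0.13537456360310088 [ 0.37584803 -0.02817625  0.56027402] [319.44437386 257.33724169] [319.45778253 240.22185909]
```

View pics/c4.png

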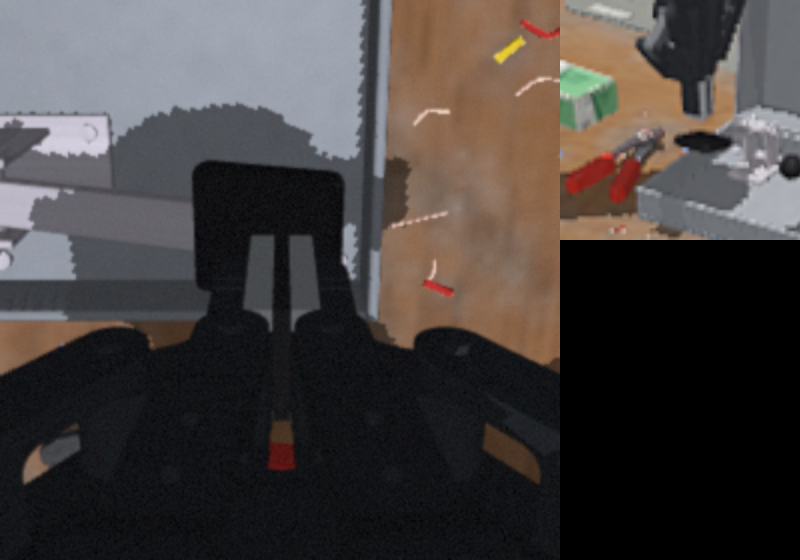

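The crop shows the closed fingers over the pad, which spans cols 193–345 and rows 162–290. They sit about 3 mm left of its middle, so I'll correct that and press.

Emit:
step_arm([
  {"dr": [0,0,0],"slide": [3,0,5],"jaw": 0},
  {"dr": [0,0,0],"slide": [3,0,10],"jaw": 0},
  {"dr": [0,0,0],"slide": [3,0,16],"jaw": 0},
  {"dr": [0,0,0],"slide": [3,0,22],"jaw": 0},
  {"dr": [0,0,0],"slide": [3,0,28],"jaw": 0},
  {"dr": [0,0,0],"slide": [3,0,33],"jaw": 0},
  {"dr": [0,0,0],"slide": [3,0,36],"jaw": 0},
  {"dr": [0,0,0],"slide": [3,0,36],"jaw": 0},
])

```text
clock: 11.45
position: [422.4, 334.3, 60.1]
ee_rot: [0.836, -0.549, -0.0, 0.001]
contact_force: [-2.7, -1.4, 5.6]
gripper_width: 0.1
grasp_force: 2.5
```

Emit:
step_arm([
  {"dr": [0,0,0],"slide": [0,0,2],"jaw": 0},
  {"dr": [0,0,0],"slide": [0,0,4],"jaw": 0},
  {"dr": [0,0,0],"slide": [0,0,6],"jaw": 0},
  {"dr": [0,0,0],"slide": [0,0,8],"jaw": 0},
  {"dr": [0,0,0],"slide": [0,0,10],"jaw": 0},
  {"dr": [0,0,0],"slide": [0,0,11],"jaw": 0},
  {"dr": [0,0,0],"slide": [0,0,11],"jaw": 0},
  {"dr": [0,0,0],"slide": [0,0,11],"jaw": 0},
])

```text
clock: 12.45
position: [421.8, 334.0, 49.3]
ee_rot: [0.835, -0.55, -0.0, 0.001]
contact_force: [-4.9, -1.6, 6.2]
gripper_width: 0.0
grasp_force: 3.3
```

Run:
```python
from h import *
s=arm.read_state();print(s["clock"],s["position"],s["contact_force"],s["wrist_torque"])
im=optics.get_image("wrist");a=cv2.resize(im[120:320,180:460],None,fx=2,fy=2)
sc=cv2.resize(optics.get_image("scene")[175:230,215:295],None,fx=5,fy=5,interpolation=2)
t=np.zeros((400,240,3),np.uint8);o=np.zeros((600,800,3),np.uint8);o[:275,:400]=sc
o[275:600,:455]=cv2.resize(a,(455,325));cv2.imwrite("pics/c5.png",o)
```

```text
12.45 [421.7864627  333.95444226  49.28432843] [-4.91410074 -1.62410888  6.18271662] [-0.35264438  1.55055603 -0.02988491]
```

View pics/c5.png

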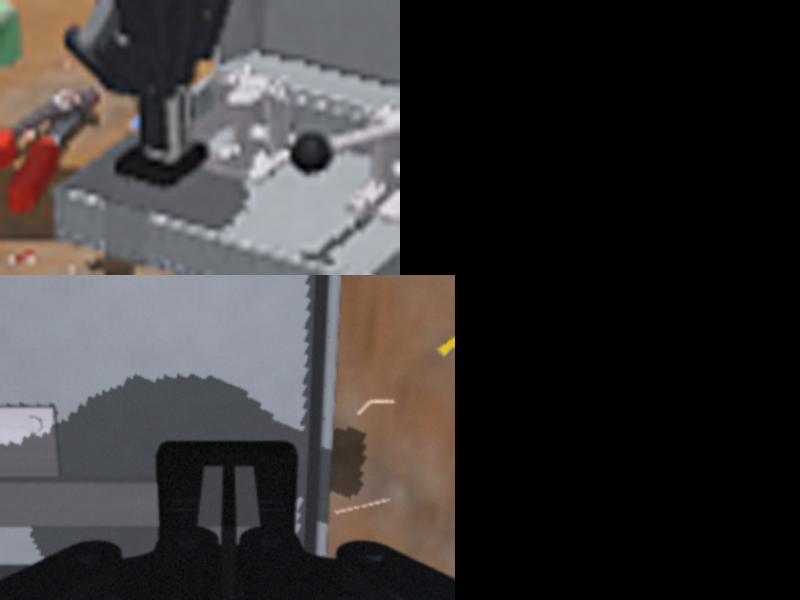

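The pad lies flat under the fingers, between about (157,441) and (297,545) in the crop. The ball lever is still up. Next I hold it level.

Emit:
step_arm([
  {"slide": [0,0,0],"dr": [0,0,0],"jaw": 0},
  {"slide": [0,0,0],"dr": [0,0,0],"jaw": 0},
  {"slide": [0,0,0],"dr": [0,0,0],"jaw": 0},
  {"slide": [0,0,0],"dr": [0,0,0],"jaw": 0},
  {"slide": [0,0,0],"dr": [0,0,0],"jaw": 0},
  {"slide": [0,0,0],"dr": [0,0,0],"jaw": 0},
  {"slide": [0,0,0],"dr": [0,0,0],"jaw": 0},
  {"slide": [0,0,0],"dr": [0,0,0],"jaw": 0},
])

```text
clock: 13.55
position: [421.8, 334.0, 49.3]
ee_rot: [0.835, -0.55, -0.0, 0.001]
contact_force: [-5.1, -0.2, 6.5]
gripper_width: -0.1
grasp_force: 3.3
```

Emit:
step_arm([
  {"slide": [0,0,0],"dr": [0,0,0],"jaw": 0},
  {"slide": [0,0,0],"dr": [0,0,0],"jaw": 0},
  {"slide": [0,0,0],"dr": [0,0,0],"jaw": 0},
  {"slide": [0,0,0],"dr": [0,0,0],"jaw": 0},
  {"slide": [0,0,0],"dr": [0,0,0],"jaw": 0},
  {"slide": [0,0,0],"dr": [0,0,0],"jaw": 0},
  {"slide": [0,0,0],"dr": [0,0,0],"jaw": 0},
  {"slide": [0,0,0],"dr": [0,0,0],"jaw": 0},
])

```text
clock: 14.55
position: [421.8, 334.0, 49.3]
ee_rot: [0.835, -0.55, -0.0, 0.001]
contact_force: [-5.5, -1.1, 6.4]
gripper_width: 0.1
grasp_force: 3.3
```

Emit:
step_arm([
  {"slide": [0,0,0],"dr": [0,0,0],"jaw": 0},
  {"slide": [0,0,0],"dr": [0,0,0],"jaw": 0},
  {"slide": [0,0,0],"dr": [0,0,0],"jaw": 0},
  {"slide": [0,0,0],"dr": [0,0,0],"jaw": 0},
  {"slide": [0,0,0],"dr": [0,0,0],"jaw": 0},
  {"slide": [0,0,0],"dr": [0,0,0],"jaw": 0},
  {"slide": [0,0,0],"dr": [0,0,0],"jaw": 0},
  {"slide": [0,0,0],"dr": [0,0,0],"jaw": 0},
])

```text
clock: 15.55
position: [421.8, 334.0, 49.3]
ee_rot: [0.835, -0.55, -0.0, 0.001]
contact_force: [-4.3, -1.6, 7.1]
gripper_width: 0.2
grasp_force: 3.3
```

```bash
python3 -c "
from bench import arm
print(arm.job_done())"
```

```text
the job is handed in; nothing more can be done
None
```

The lid is open on its stop, and the pad lever was held level (fingertips at 49.3 mm, target 49) for just over 3 s and is still held there. The job was handed in at about 15.6 s; the ball lever was left up and nothing round the box was touched as far as I could see.

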